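Swing a sealed calzone box round the bay's corner post and slide it home

ROBOT

A 6-joint arm with a two-finger parallel gripper is mounted at the origin on a cart in front of the work surface, level with it; the furniture and walls round the work are solid. World frame = base frame: x ahead of the robot, y to its left, z up, the work surface at z = 0. Lengths are in mm, angles in degrees, forces in N, time in s.
With the tool pointing down it reaches from about 300 to 850 mm from the base axis. Payload 4.2 kg.
Tool frame: the origin (TCP) lies midway between the tips of the shut fingers; the grasp point (between the pads) lies 19 mm behind it; z points along the fingers, y is the line along which they close (so a half turn about z gives the same grasp; the last joint's range is limited). The gripper opens to 91 mm and grips with 3 to 60 N. Pads are 32 mm wide; open, the fingers measure 118 mm over their backs; the gripper's body (76 mm by 178 mm) begins 60 mm behind the grasp point.
Start: joints at [73.396, 18.312, 89.639, -0, 72.044, -1.146], TCP at [153.261, 554.215, 213.976] pointing down, gripper open.
Joint ranges: [-177.97, 177.97], [-48.28, 115.42], [12.27, 149.76], [-77.06, 257.06], [2.81, 150.46], [-146.56, 146.56]. Speed limits (degrees/s): [147.25, 147.25, 180, 180, 180, 180].

INTERFACE

Orientations are given as [roll, pitch, yaw] about the fixed x, y, z axes, in that order (R = Rz(yaw) Ry(pitch) Rx(roll)).
In Python, from workcell import env gives the robot as it stands.
- The arm moves only by the tool drive_effector, called after "Call:" in YAML: its name, and indented under it one key for each argument. Schema: {"type":"object","properties":{"plan":{"type":"array","items":{"type":"array","items":{"type":"array","items":{"type":"number"},"minItems":6,"maxItems":6},"minItems":1,"maxItems":8},"minItems":1,"maxItems":1},"aperture":{"type":"number"},"squeeze":{"type":"number"},"only":{"type":"string"},"quiet":{"type":"boolean"},"lines":{"type":"string"}},"required":["plan"],"additionalProperties":false}. plan is a list that holds a single list of rows (three levels of brackets), with 1 to 8 rows, each of 6 numbers: dx, dy, dz in parts of the range, where 1.0 means 300 mm, then a rotation vector rx, ry, rz in shares of 90 degrees (1.0 is 90 degrees); each row shifts and turns the commanded pose from where the row before left it, along the tool's axes as they then stand; what a row does not reach is not made up. A row lasts 1/10 s, in which the tool goes at most 50 mm and 8.59 degrees, less where a joint would pass 70% of its speed; a pose out of reach is approached as far as the arm can. aperture is the finger opening in mm, set as the call begins (left out keeps the last). The fingers move at their own pace and stop on an object; squeeze is the grip in N (left out, the last holds). Time passes only in rows, so rows that do not move let the fingers close. The tool returns the time, the measured TCP pose, the force, the opening and the grip force at its end. only (a regular expression) keeps the lines of the reply that match it, lines (a string "A,B") keeps lines A to B, and quiet returns only ok. Shift and turn numbers lie between -1 and 1, and a call with a number outside is refused. Input that does not fit is refused with a message, and nothing moves.
- env.state(): the state, without advancing time (a new reading comes with each control period).
- env.grab_frame(name): name is "scene" or "top"; returns the picture (384x512x3 uint8, blue, green, red); there is no depth.
- env.camera_model(name): a dict with "fx", "fy", "cx", "cy" (pixels), "D" ([k1, k2, p1, p2, k3] as OpenCV has them; the pictures are not rectified), "T" (4x4, takes a point from camera to world coordinates). Camera axes: x right, y up, looking along -z (the intrinsics and any distortion apply to the point x, -y, -z); pixel columns grow to the right and rows downward; lengths in mm; the calibration is good to about 2 mm. A picture is of the moment at which its call begins. camera_model takes no time and is no camera call.
- env.job_done(): hands the job in; it is judged then, once.
The state is a dict: "time_s": time; "qpos": joint angles; "qvel": joint speeds; "effort": joint torques, N m; "ee_pos": TCP position; "ee_rot": TCP orientation; "force": force on the tool from outside, world axes, zero at the start; "torque": the same for the moment, N m; "gripper_width": finger opening in mm; "gripper_force": force on a finger pad.
Only numpy, scipy, OpenCV 4.12 (cv2) and the standard library are available. Lean on these libraries where they do the work, as an engineer would, in place of code of your own. Each camera call takes 0.05 s, during which the arm holds its last target. There are 200 camera calls.

TASK

The sealed calzone box is ready for the courier but lies crosswise at the mouth of the pick-up bay, too wide to grip and too long to go in that way. Push it against the bay's corner post so that the post swings it a quarter turn, then slide it plain end first fully home against the end rail, lying straight, with the paper seal facing out of the bay where the courier can check it. Keep the box flat on the worktop, leave the things around it where they stand, and take the arm clear.

Things in the scene. Friction and masses are not known exactly. Their poses are not given: they have to be found in the camera images.
- calzone_box: Closed brown cardboard calzone box, rigid, 180 long, 120 wide, 60 high, 0.25 to 0.45 kg, loose, moderate friction. Origin: centre of underside; x runs lengthwise from the sealed end to the plain end, z up. It starts with x 75 to 105 degrees clockwise (from above) of the bay's x; it ends with x along that, turned anticlockwise, origin about x 95, y -79 mm in the bay's frame.
- sealed_end (a point): Centre of the box's sealed end face, 90 mm from the box's origin along its -x, 30 mm up. This end bears a white paper strip 34 wide, folded over its top edge and running 50 mm along the lid, between two dark tuck slots. At the start it reaches 20 to 50 mm past the corner post's axis on the bay's +y side.
- bay_rail: Low gallery rail of steel tube that encloses a bay for one box; fixed. Origin: on the worktop, on the corner post's axis; x points into the bay along the long rail, y level, out of the bay across the long rail, z up. Long rail: inner face at y = -11 mm, from the post to x = 185. End rail: inner face at x = 185. Clear width 136. Tubes 10 thick at heights 20 and 41; posts 22 thick, 55 high.
- short_rail (a point): Point on the inner face of the rail's short arm, in the bay's frame at x = 150, y = -147 mm, on the worktop. From here the short arm runs straight to the end rail, parallel to the long rail; the other way it is bent outward as a lead-in to x = 100, y = -189, where its last post stands. The bay's mouth is between that and the corner post.
- corner_post: The bay's corner post, fixed: first upright of the long rail, at the mouth; steel, 22 in diameter, 55 high. Origin and axes as the bay rail's. The box starts 10 to 95 mm short of it. Pushed there at its middle, then square on its long side some 95 to 115 mm from the post toward the plain end and followed, it swings about the post; pushed straight across from the post it only jams.
- rocket_punnet: Bystander: clear plastic punnet of green rocket leaves, about 118 x 163 x 96. Origin: centre of its underside.
- olive_bowl: Bystander: white ribbed bowl of green olives, 218 in diameter, 71 high. Origin: centre of its underside.
- mushroom_tub: Bystander: round clear tub with a lid, of sliced mushrooms, about 130 wide, 99 high. Origin: centre of its underside.
- olive_cup: Bystander: clear plastic cup of black olives, 79 in diameter, 68 high. Origin: centre of its underside.

How it is judged:
By the outcome, as a careful person would: the job done as asked, in the order asked, and still so for the second after the job is handed in, with the robot touching nothing.
It also fails if it takes over 61 s, if anything falls off the work surface, if the arm or the gripper's body presses on something with over 40 N, if the wrist force passes 120 N, or if a joint passes its speed limit or range.

## Working session

There is one attempt and no reset: what is moved stays moved. The work goes in short steps, Python scripts to look and compute and a tool call to move; the robot and the scene stay as the last step left them, time stands still between calls to the robot, and variables do not carry over. Pictures are saved under pics/ and viewed, at most 10 in all, crops included, and the job is handed in when it is done.

```bash
ls; mkdir -p pics
```

Run:
```python
from workcell import env
import cv2,numpy as np
np.set_printoptions(precision=3,suppress=True)
for n in("scene","top"):
    f=env.grab_frame(n);cv2.imwrite(f"pics/{n}0.png",f)
    m=env.camera_model(n);print(n,m["fx"],m["fy"],m["cx"],m["cy"],m["D"]);print(np.array(m["T"]))
print(env.state())
```

```text
pics
workcell.py
scene 427.1479379696601 427.1479379696601 258.74216592859506 193.6800927437513 [0.044 0.    0.    0.    0.   ]
[[   0.538    0.638   -0.551 -296.739]
 [  -0.843    0.393   -0.368 -561.801]
 [  -0.018    0.662    0.749 1155.754]
 [   0.       0.       0.       1.   ]]
top 353.93837475500914 353.93837475500914 253.797760513842 190.91444750374296 [0.005 0.    0.    0.    0.   ]
[[   0.01     0.991   -0.136  409.121]
 [  -1.       0.011    0.005   -9.034]
 [   0.006    0.136    0.991 1049.847]
 [   0.       0.       0.       1.   ]]
{'time_s': 0.1, 'qpos': array([73.395, 18.348, 89.699, -0.   , 72.044, -1.146]), 'qvel': array([-0.075,  0.009, -0.187,  0.032, -0.128,  0.03 ]), 'effort': array([  0.002, -41.334, -23.251,   0.073,   0.042,  -0.   ]), 'ee_pos': array([153.139, 553.763, 213.202]), 'ee_rot': array([-179.908,   -0.001,  164.541]), 'force': array([ 0.261, -0.25 ,  0.372]), 'torque': array([-0.012, -0.002,  0.05 ]), 'gripper_force': 0.0, 'gripper_width': 91.82462325212055}
```

View pics/scene0.png

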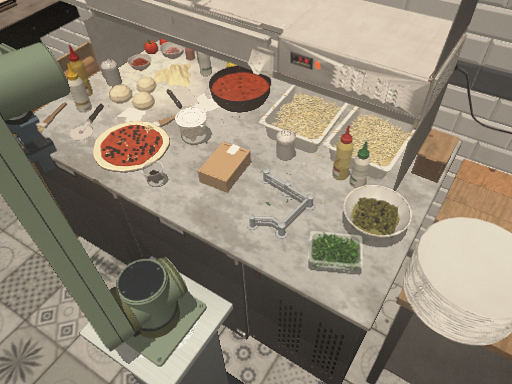

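View pics/top0.png

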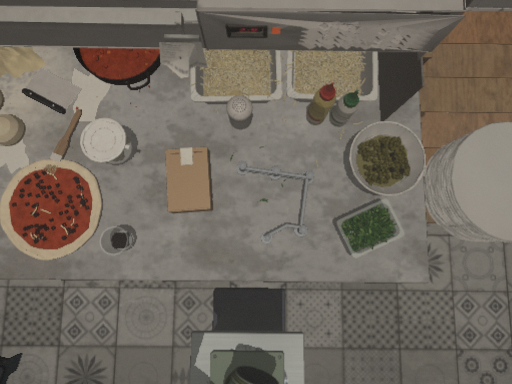

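Scene view: box at (225,165) with its seal at (233,150), bay at (280,205). Top view: box at (188,180) with its seal at (187,157), corner post at about (243,166), the rail's other corners at (308,177) and (300,230), and short arm end at (267,238). The cup is at (117,240) and the mushroom tub at (103,140).

Create h.py:
```python
import cv2,numpy as np
from workcell import env
np.set_printoptions(precision=1,suppress=True)
def ray(n,uv):
    m=env.camera_model(n);K=np.array([[m["fx"],0,m["cx"]],[0,m["fy"],m["cy"]],[0,0,1]])
    p=cv2.undistortPoints(np.array([[uv]],float),K,np.array(m["D"]))[0,0]
    T=np.array(m["T"]);return T[:3,3],T[:3,:3]@np.array([p[0],-p[1],-1])
def at(n,uv,z):
    o,d=ray(n,uv);return o+d*(z-o[2])/d[2]
def tri(a,b):
    (o1,d1),(o2,d2)=ray("top",a),ray("scene",b)
    s=np.linalg.lstsq(np.c_[d1,-d2],o2-o1,rcond=None)[0]
    p,q=o1+s[0]*d1,o2+s[1]*d2
    return (p+q)/2,np.linalg.norm(p-q)
def crop(n,x,y,w,h,k,out):
    f=env.grab_frame(n);cv2.imwrite(out,cv2.resize(f[y:y+h,x:x+w],None,fx=k,fy=k,interpolation=cv2.INTER_CUBIC))
```

Run:
```python
from h import *
crop("top",155,135,165,115,4.8,"pics/t1.png");crop("scene",190,130,130,110,5,"pics/s1.png")
```

```text
(no output)
```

View pics/t1.png

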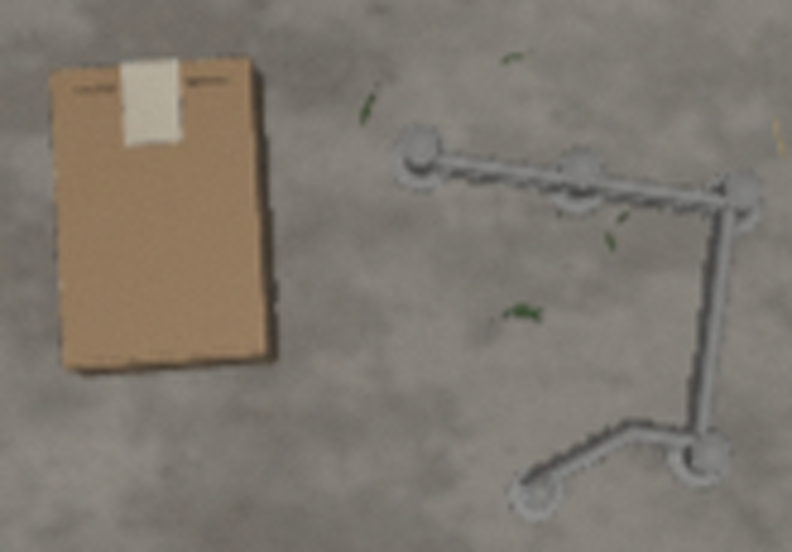

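View pics/s1.png

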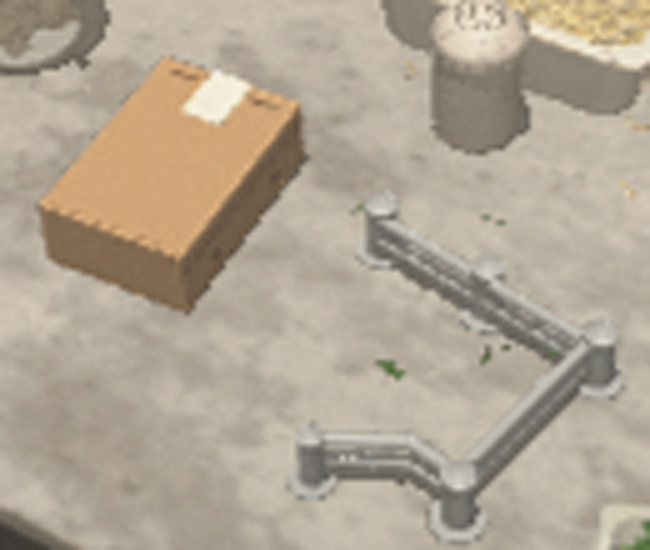

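Top crop: box lid corners at (51,72), (252,58), (267,355), (64,368), post tops at (424,140), (742,186), (709,455), (536,490). Scene crop: lid corners at (165,58), (300,103), (182,260), (38,206), post tops at (381,205), (600,332), (459,474), (309,437).

Run:
```python
from h import *
ct=lambda p:((p[0]+.5)/4.8-.5+155,(p[1]+.5)/4.8-.5+135)
cs=lambda p:((p[0]+.5)/5-.5+190,(p[1]+.5)/5-.5+130)
T=[(51,72),(252,58),(267,355),(64,368),(424,140),(742,186),(709,455),(536,490)]
S=[(165,58),(300,103),(182,260),(38,206),(381,205),(600,332),(459,474),(309,437)]
P=[]
for i,(a,b) in enumerate(zip(T,S)):
    p,e=tri(ct(a),cs(b)); q=at("top",ct(a),60 if i<4 else 55); print(p,e,q,at("scene",cs(b),60 if i<4 else 55)); P.append((q+at("scene",cs(b),q[2]))/2)
P=np.array(P)[:,:2]
print("box sides",[np.linalg.norm(P[i]-P[(i+1)%4]) for i in range(4)])
d=P[2]+P[3]-P[0]-P[1]; yb=np.degrees(np.arctan2(d[1],d[0])); c=P[:4].mean(0)
# bay fit: known post centres: corner(0,0), end corner ~(196? ,0)
v=P[5]-P[4]; print("rail len",np.linalg.norm(v),np.linalg.norm(P[6]-P[5]))
from scipy.optimize import least_squares
M=np.array([[0,0],[190,0],[190,-158+5],[100,-194.]])
a1=np.degrees(np.arctan2(v[1],v[0])); w=P[6]-P[5];a2=np.degrees(np.arctan2(w[1],w[0]))+90
print("box c",c,"yaw",yb,"bay yaw",a1,a2)
R=lambda a:np.array([[np.cos(np.radians(a)),-np.sin(np.radians(a))],[np.sin(np.radians(a)),np.cos(np.radians(a))]])
a=(a1*3+a2*2)/5
print(a,"in bay:\n",(P-P[4])@R(a),(c-P[4])@R(a), yb-a)
for n,uv in(("cup",(117,240)),("tub",(103,140)),("punnet",(369,228)),("bowl",(387,158)),("shaker",(240,105)),("pizza",(50,210))): print(n,at("top",uv,40))
```

```text
[662.6 240.4  59.7] 2.428772987861016 [661.8 241.3  60. ] [663.  239.1  60. ]
[671.2 120.8  63.6] 1.168837050995404 [671.8 121.7  60. ] [674.8 122.6  60. ]
[495.2 106.3  59.8] 4.104739562800061 [493.9 107.9  60. ] [496.2 104.5  60. ]
[485.6 225.4  59. ] 1.6175035586640534 [485.1 225.8  60. ] [485.3 224.   60. ]
[624.9  19.   49.1] 1.379869699700104 [624.1  18.3  55. ] [619.5  16.4  55. ]
[ 599.7 -172.7   48.3] 0.3231895184104747 [ 598.4 -171.5   55. ] [ 594.5 -175.1   55. ]
[ 440.1 -152.5   51.6] 3.8968812794058456 [ 438.8 -150.5   55. ] [ 439.2 -155.2   55. ]
[418.4 -51.1  46.5] 2.6267289443810764 [417.5 -49.7  55. ] [413.7 -56.   55. ]
box sides [np.float64(118.53804291367577), np.float64(178.9281246067657), np.float64(119.11408821948605), np.float64(177.83922819123532)]
rail len 192.34948035098262 158.752416327327
box c [579.  173.4] yaw -174.98180704775982 bay yaw -97.58695278603822 262.58937155056026
46.48357694860117 in bay:
 [[ 189.5  124. ]
 [ 111.4   34.8]
 [ -22.8  153.1]
 [  56.4  242. ]
 [   0.     0. ]
 [-155.8 -112.9]
 [-249.3   15.4]
 [-192.9  101.2]] [ 83.6 138.5] -221.46538399636097
cup [404.  370.3  40. ]
tub [693.5 429.3  40. ]
punnet [ 445.2 -342.3   40. ]
bowl [ 649.4 -401.9   40. ]
shaker [805.7  30.1  40. ]
pizza [486.6 565.4  40. ]
```

Add to h.py:
```python
from scipy.spatial.transform import Rotation as Ro
O=np.array([623.,18.]);A=-97.5
def Rm(a): a=np.radians(a);return np.array([[np.cos(a),-np.sin(a)],[np.sin(a),np.cos(a)]])
def b2w(p): return O+Rm(A)@np.array(p,float)
def w2b(p): return Rm(A).T@(np.array(p,float)[:2]-O)
def plan(x,y,z,yaw,N):
    "print tool-frame rows to a world goal, tool down"
    s=env.state();p=np.array(s["ee_pos"]);y0=s["ee_rot"][2]
    dy=(yaw-y0+180)%360-180;d=(np.array([x,y,z])-p)/N
    print("from",p,s["ee_rot"],"t",s["time_s"])
    for i in range(N):
        R=Ro.from_euler("xyz",[180,0,y0+dy*i/N],degrees=True)
        q=R.inv().apply(d);print("%.0f %.0f %.0f 0 0 %.1f"%(*q,-dy/N))
```

```bash
python3 -c "
from h import *
print(w2b([579,173.4]))
plan(570,275,130,95,12)"
```

```text
[-148.3  -63.9]
from [153.2 553.9 213.4] [-179.9   -0.   164.5] t 0.2
-40 -13 7 0 0 5.8
-41 -9 7 0 0 5.8
-42 -5 7 0 0 5.8
-42 -1 7 0 0 5.8
-42 4 7 0 0 5.8
-41 8 7 0 0 5.8
-40 12 7 0 0 5.8
-39 16 7 0 0 5.8
-37 20 7 0 0 5.8
-35 23 7 0 0 5.8
-32 27 7 0 0 5.8
-29 30 7 0 0 5.8
```

The manual's scale: shifts go in shares of 300 mm and turns go in shares of 90 degrees. Converting my numbers, -42 mm is -0.14, -41 mm is -0.1367, 5.8 degrees is 0.0644.

Call:
drive_effector:
  plan:
    - [[-0.1333, -0.0433, 0.0167, 0, 0, 0.0644], [-0.1367, -0.03, 0.0167, 0, 0, 0.0644], [-0.14, -0.0167, 0.0167, 0, 0, 0.0644], [-0.14, -0.0033, 0.0167, 0, 0, 0.0644], [-0.14, 0.0133, 0.0167, 0, 0, 0.0644], [-0.1367, 0.0267, 0.0167, 0, 0, 0.0644], [-0.1333, 0.04, 0.0233, 0, 0, 0.0644], [-0.13, 0.0533, 0.0233, 0, 0, 0.0644]]
  aperture: 60

```text
time_s: 1.0
ee_pos: [434.4, 366.8, 169.7]
ee_rot: [180.0, -0.0, 117.9]
force: [-0.3, 0.8, 0.1]
gripper_width: 59.7
gripper_force: 0.0
```

```bash
python3 -c "
from h import *
plan(570,275,60,95,6)"
```

```text
from [434.4 366.8 169.7] [180.   -0.  117.9] t 1.0
-24 13 18 0 0 3.8
-23 14 18 0 0 3.8
-22 16 18 0 0 3.8
-21 17 18 0 0 3.8
-20 19 18 0 0 3.8
-19 20 18 0 0 3.8
```

To row units: -24 mm is -0.08, -23 mm is -0.0767, 3.8 degrees is 0.0422.

Call:
drive_effector:
  plan:
    - [[-0.08, 0.0433, 0.06, 0, 0, 0.0422], [-0.0767, 0.0467, 0.06, 0, 0, 0.0422], [-0.0733, 0.0533, 0.06, 0, 0, 0.0422], [-0.07, 0.0567, 0.06, 0, 0, 0.0422], [-0.0667, 0.0633, 0.06, 0, 0, 0.0422], [-0.0633, 0.0667, 0.06, 0, 0, 0.0422], [0, 0, 0.0733, 0, 0, 0], [0, 0, 0.0667, 0, 0, 0]]

```text
time_s: 1.8
ee_pos: [569.5, 275.9, 18.6]
ee_rot: [-180.0, 0.0, 95.2]
force: [0.2, 0.3, -0.8]
gripper_width: 60.1
gripper_force: 0.0
```

```bash
python3 -c "
from h import *
s=env.state();print(s['ee_pos'],s['ee_rot'],w2b(s['ee_pos']))"
```

```text
[569.5 275.9  18.6] [-180.     0.    95.2] [-248.7  -86.7]
```

To row units: -12 mm is -0.04, -8 mm is -0.0267.

Call:
drive_effector:
  plan:
    - [[-0.04, -0.0033, 0, 0, 0, 0], [-0.04, -0.0033, 0, 0, 0, 0], [-0.04, -0.0033, 0, 0, 0, 0], [-0.04, -0.0033, 0, 0, 0, 0], [-0.04, -0.0033, 0, 0, 0, 0], [-0.04, -0.0033, 0, 0, 0, 0], [-0.04, -0.0033, 0, 0, 0, 0], [-0.0267, -0.0033, 0, 0, 0, 0]]

```text
time_s: 2.6
ee_pos: [570.0, 183.5, 20.5]
ee_rot: [179.9, -0.0, 95.3]
force: [0.4, 3.9, 1.8]
gripper_width: 60.1
gripper_force: 1.5
```

Add to h.py:
```python
from scipy.optimize import least_squares
def box(show=False):
    "lid pose from brown colour in top view, fitted by projecting the 60-high lid outline"
    f=env.grab_frame("top");hsv=cv2.cvtColor(f,cv2.COLOR_BGR2HSV)
    m=cv2.inRange(hsv,(8,75,110),(20,200,255));m[:, :150]=0;m[:,310:]=0;m[:145]=0;m[255:]=0
    m=cv2.morphologyEx(m,cv2.MORPH_CLOSE,np.ones((15,15)))
    cs=cv2.findContours(m,cv2.RETR_EXTERNAL,cv2.CHAIN_APPROX_NONE)[0];c=max(cs,key=cv2.contourArea)
    w=np.array([at("top",q[0],60)[:2] for q in cv2.convexHull(c)],np.float32)
    (cx,cy),(a,b),t=cv2.minAreaRect(w)
    L=t if a>b else t+90
    p=w2b((cx,cy));yaw=(L-A+90)%180-90
    print("bay pos",p,"size",a,b,"yaw %.1f (mod180)"%yaw,"tool",w2b(env.state()["ee_pos"]),env.state()["ee_rot"][2]-A)
```

```bash
python3 -c "
from h import *
box();crop('top',150,120,200,150,4,'pics/t2.png')"
```

```text
bay pos [-74.9 -53.1] size 179.5334930419922 103.63972473144531 yaw -77.3 (mod180) tool [-155.9  -74.4] 192.7991885732601
```

View pics/t2.png

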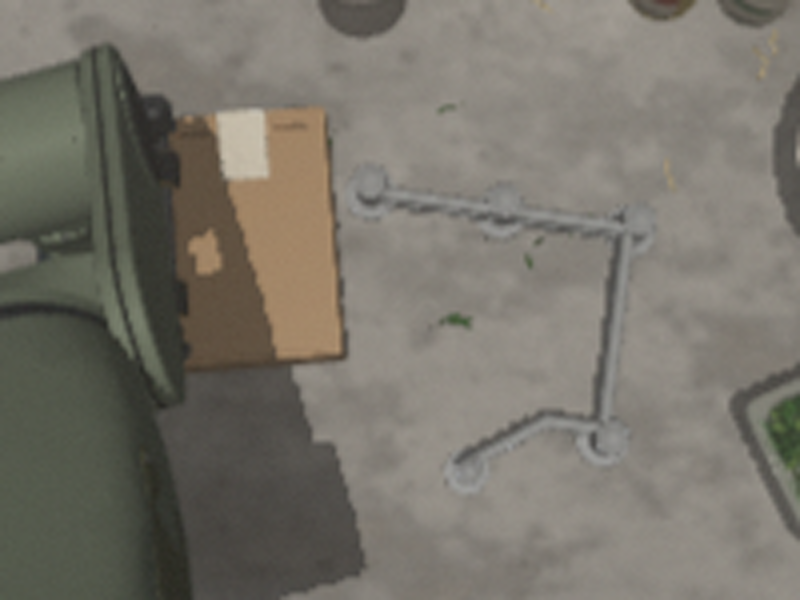

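The box is moving flat and square, with its right edge from (325,108) to (343,357) in the crop. It stands about 20 mm short of the post at (370,185).

To row units: -9 mm is -0.03, -8 mm is -0.0267.

Call:
drive_effector:
  plan:
    - [[-0.03, -0.0033, 0, 0, 0, 0], [-0.0267, -0.0033, 0, 0, 0, 0], [-0.0133, 0, 0, 0, 0, 0], [0, 0, 0, 0, 0, 0]]

```text
time_s: 3.1
ee_pos: [569.0, 164.5, 19.9]
ee_rot: [-180.0, -0.2, 95.3]
force: [-1.7, 7.6, 1.3]
gripper_width: 60.2
gripper_force: 3.8
```

```bash
python3 -c "
from h import *
box()"
```

```text
bay pos [-55.2 -50.9] size 179.54324340820312 104.05780792236328 yaw -77.1 (mod180) tool [-138.2  -72.6] 192.818637650298
```

Call:
drive_effector:
  plan:
    - [[0.0333, 0, 0, 0, 0, 0], [0.0267, -0.0733, 0, 0, 0, 0], [0, -0.0733, 0, 0, 0, 0], [0, -0.0733, 0, 0, 0, 0], [0, 0, 0, 0, 0, 0], [-0.0267, 0, 0, 0, 0, 0], [-0.0267, 0, 0, 0, 0, 0]]
  aperture: 0

```text
time_s: 3.85
ee_pos: [505.1, 158.8, 20.1]
ee_rot: [179.9, 0.0, 95.4]
force: [0.4, 0.1, -0.4]
gripper_width: 6.7
gripper_force: 0.0
```

```bash
python3 -c "
from h import *
box()"
```

```text
bay pos [-62.8 -52.7] size 179.30972290039062 119.65219116210938 yaw -77.1 (mod180) tool [-123.1 -135.2] 192.8119151274733
```

To row units: -9 mm is -0.03, -6.4 mm is -0.0213, -3.5 degrees is -0.0389.

Call:
drive_effector:
  plan:
    - [[-0.0233, -0.0067, 0, 0, 0, -0.0111], [-0.0213, -0.0267, 0, 0, 0, -0.0389], [-0.0213, -0.03, 0, 0, 0, -0.0389], [-0.0213, -0.03, 0, 0, 0, -0.0389], [-0.0213, -0.03, 0, 0, 0, -0.0389], [-0.0213, -0.03, 0, 0, 0, -0.0389]]

```text
time_s: 4.5
ee_pos: [467.5, 110.1, 20.0]
ee_rot: [179.9, 0.0, 114.0]
force: [0.5, 1.6, 0.1]
gripper_width: 0.3
gripper_force: 0.4
```

```bash
python3 -c "
from h import *
box()"
```

```text
bay pos [-48.6 -60.1] size 179.0712890625 119.08067321777344 yaw -57.2 (mod180) tool [ -69.6 -167.7] 211.56505065647582
```

To row units: -7 mm is -0.0233, -6.4 mm is -0.0213, -3.5 degrees is -0.0389.

Call:
drive_effector:
  plan:
    - [[-0.0233, -0.0133, 0, 0, 0, -0.0444], [-0.0213, -0.0167, 0, 0, 0, -0.0389], [-0.0213, -0.0167, 0, 0, 0, -0.0389], [-0.0213, -0.02, 0, 0, 0, -0.0389]]

```text
time_s: 4.95
ee_pos: [459.9, 78.3, 19.8]
ee_rot: [-179.8, -0.3, 128.4]
force: [-7.6, 5.0, 7.1]
gripper_width: 0.3
gripper_force: 4.5
```

```bash
python3 -c "
from h import *
box()"
```

```text
bay pos [-43.  -60.7] size 177.76824951171875 118.06590270996094 yaw -43.8 (mod180) tool [ -37.4 -169.5] 225.97529074324834
```

To row units: 18 mm is 0.06, -10 mm is -0.0333, -3.5 degrees is -0.0389.

Call:
drive_effector:
  plan:
    - [[0.02, 0, 0, 0, 0, 0], [0, 0.06, 0, 0, 0, 0.0222], [-0.02, 0, 0, 0, 0, 0], [-0.0167, -0.03, 0, 0, 0, -0.0389], [-0.0167, -0.0333, 0, 0, 0, -0.0389], [-0.0167, -0.0333, 0, 0, 0, -0.0389], [-0.0167, -0.0333, 0, 0, 0, -0.0389]]

```text
time_s: 5.7
ee_pos: [460.7, 47.7, 19.9]
ee_rot: [180.0, 0.0, 140.5]
force: [-0.5, 0.7, 0.0]
gripper_width: 0.5
gripper_force: 0.4
```

```bash
python3 -c "
from h import *
box()"
```

```text
bay pos [-29. -68.] size 178.33303833007812 118.80907440185547 yaw -28.0 (mod180) tool [  -7.  -165.4] 238.08122257024073
```

To row units: -10 mm is -0.0333, -9 mm is -0.03, -5 degrees is -0.0556.

Call:
drive_effector:
  plan:
    - [[-0.0167, -0.03, 0, 0, 0, -0.0556], [-0.0183, -0.0333, 0, 0, 0, -0.0389], [-0.0183, -0.0333, 0, 0, 0, -0.0389], [-0.0183, -0.0333, 0, 0, 0, -0.0389]]

```text
time_s: 6.15
ee_pos: [457.5, 3.5, 19.9]
ee_rot: [180.0, -0.0, 155.9]
force: [-0.1, 1.4, 0.5]
gripper_width: 0.4
gripper_force: 0.4
```

```bash
python3 -c "
from h import *
box()"
```

```text
bay pos [-15.3 -71.8] size 177.991943359375 119.1477279663086 yaw -14.4 (mod180) tool [  37.2 -161.9] 253.50184523934686
```

To row units: -8 mm is -0.0267, -7 mm is -0.0233, -3.5 degrees is -0.0389.

Call:
drive_effector:
  plan:
    - [[-0.0183, -0.0267, 0, 0, 0, -0.0389], [-0.0183, -0.0267, 0, 0, 0, -0.0389], [-0.0183, -0.0233, 0, 0, 0, -0.0389], [-0.0183, -0.02, 0, 0, 0, -0.0389], [0, 0, 0, 0, 0, 0]]

```text
time_s: 6.7
ee_pos: [466.3, -31.0, 19.5]
ee_rot: [-179.9, -0.3, 169.8]
force: [-4.8, -1.7, 2.3]
gripper_width: 0.7
gripper_force: 2.3
```

```bash
python3 -c "
from h import *
box();crop('top',150,120,200,150,4,'pics/t3.png')"
```

```text
bay pos [ -2.4 -72.9] size 177.95249938964844 118.59046936035156 yaw -0.7 (mod180) tool [  68.9 -149. ] 267.2359956685609
```

View pics/t3.png

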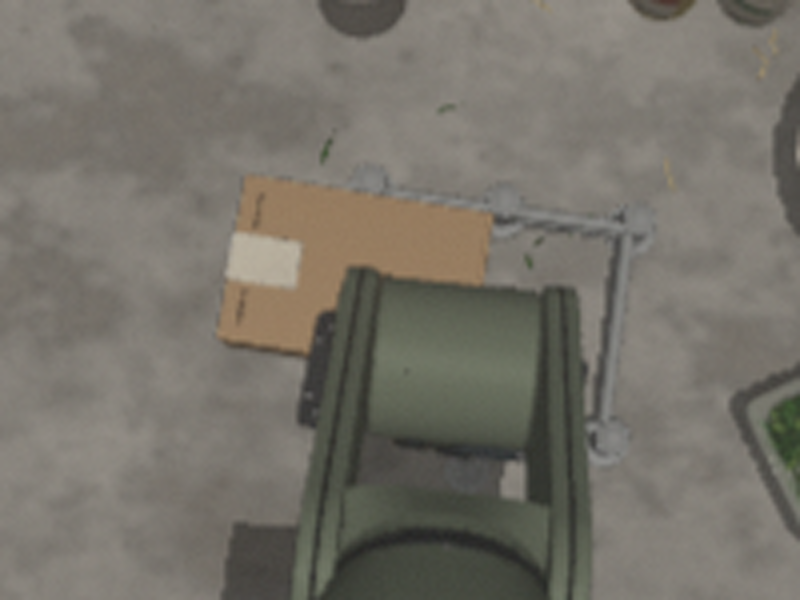

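The box is swung straight along the bay: the seal at (263,260) faces out and the plain end at (490,245) is beside the long rail. Now I lift off and go round to the sealed end.

To row units: -40 mm is -0.1333, -30 mm is -0.1.

Call:
drive_effector:
  plan:
    - [[0.0267, 0, 0, 0, 0, 0], [0.02, 0, -0.0333, 0, 0, 0], [0, 0, -0.1, 0, 0, 0], [0, 0, -0.1333, 0, 0, 0], [0, 0, -0.0833, 0, 0, 0]]
  aperture: 50

```text
time_s: 7.3
ee_pos: [455.9, -27.9, 128.1]
ee_rot: [180.0, 0.3, 169.8]
force: [0.9, -0.9, 0.3]
gripper_width: 37.6
gripper_force: 0.0
```

```bash
python3 -c "
from h import *
print(env.state()['qpos']);g=b2w((-150,-77));plan(g[0],g[1],125,82.5,12)"
```

```text
[ -4.9  12.1 112.1   0.   55.6 -84.8]
from [455.9 -27.9 128.1] [180.    0.3 169.8] t 7.3
-6 18 0 0 0 7.3
-4 19 0 0 0 7.3
-1 19 0 0 0 7.3
1 19 0 0 0 7.3
4 19 0 0 0 7.3
6 18 0 0 0 7.3
8 17 0 0 0 7.3
10 16 0 0 0 7.3
12 15 0 0 0 7.3
14 13 0 0 0 7.3
16 11 0 0 0 7.3
17 9 0 0 0 7.3
```

To row units: 19 mm is 0.0633, 18 mm is 0.06, 7.3 degrees is 0.0811.

Call:
drive_effector:
  plan:
    - [[-0.02, 0.06, 0, 0, 0, 0.0811], [-0.0133, 0.0633, 0, 0, 0, 0.0811], [-0.0033, 0.0633, 0, 0, 0, 0.0811], [0.0033, 0.0633, 0, 0, 0, 0.0811], [0.0133, 0.0633, 0, 0, 0, 0.0811], [0.02, 0.06, 0, 0, 0, 0.0811], [0.0267, 0.0567, 0, 0, 0, 0.0811], [0.0333, 0.0533, 0, 0, 0, 0.0811]]

```text
time_s: 8.1
ee_pos: [528.0, 106.9, 125.9]
ee_rot: [179.9, 0.0, 111.1]
force: [0.3, -0.3, 0.2]
gripper_width: 49.8
gripper_force: 0.0
```

```bash
python3 -c "
from h import *
g=b2w((-150,-77));plan(g[0],g[1],125,82.5,4)"
```

```text
from [528.  106.9 125.9] [179.9   0.  111.1] t 8.1
13 15 0 0 0 7.2
15 13 0 0 0 7.2
16 12 0 0 0 7.2
18 9 0 0 0 7.2
```

To row units: 18 mm is 0.06, 16 mm is 0.0533, 7.2 degrees is 0.08.

Call:
drive_effector:
  plan:
    - [[0.0433, 0.05, 0, 0, 0, 0.08], [0.05, 0.0433, 0, 0, 0, 0.08], [0.0533, 0.04, 0, 0, 0, 0.08], [0.06, 0.03, 0, 0, 0, 0.08], [0, 0, 0, 0, 0, 0]]

```text
time_s: 8.6
ee_pos: [565.9, 178.7, 125.8]
ee_rot: [179.9, -0.1, 82.7]
force: [-0.1, -0.7, -1.3]
gripper_width: 50.1
gripper_force: 0.0
```

```bash
python3 -c "
from h import *
box();s=env.state();print(s['ee_pos'],s['ee_rot'])"
```

```text
bay pos [ -2.5 -72.8] size 178.16563415527344 119.43730926513672 yaw -1.1 (mod180) tool [-150.5  -78.4] 180.31158518490832
[564.9 177.4 125.5] [179.9  -0.   82.8]
```

To row units: 40 mm is 0.1333, 35 mm is 0.1167.

Call:
drive_effector:
  plan:
    - [[0, 0, 0.1167, 0, 0, 0], [0, 0, 0.1333, 0, 0, 0], [0, 0, 0.1033, 0, 0, 0], [-0.05, 0, 0, 0, 0, 0], [-0.05, 0, 0, 0, 0, 0], [-0.0333, 0, 0, 0, 0, 0], [-0.0333, -0.0033, 0, 0, 0, 0], [-0.0333, -0.0033, 0, 0, 0, 0]]

```text
time_s: 9.45
ee_pos: [556.7, 116.8, 20.9]
ee_rot: [179.7, -0.1, 82.6]
force: [0.6, 2.9, 1.8]
gripper_width: 50.3
gripper_force: 1.6
```

Call:
drive_effector:
  plan:
    - [[-0.0333, -0.0033, 0, 0, 0, 0], [-0.0333, -0.0033, 0, 0, 0, 0], [-0.0333, -0.0033, 0, 0, 0, 0], [-0.0333, -0.0033, 0, 0, 0, 0]]

```text
time_s: 9.85
ee_pos: [546.0, 77.5, 19.1]
ee_rot: [180.0, -0.0, 82.7]
force: [1.0, 4.1, 2.2]
gripper_width: 50.2
gripper_force: 1.6
```

```bash
python3 -c "
from h import *
box();print(env.state()['force'])"
```

```text
bay pos [ 73.2 -77.9] size 145.9632110595703 119.81329345703125 yaw -0.0 (mod180) tool [-47.2 -84.9] 180.13270707013643
[-0.7 -0.8  0.2]
```

To row units: -8 mm is -0.0267, -6 mm is -0.02.

Call:
drive_effector:
  plan:
    - [[-0.0267, 0, 0, 0, 0, 0], [-0.0267, 0, 0, 0, 0, 0], [-0.0267, 0, 0, 0, 0, 0], [-0.02, 0, 0, 0, 0, 0], [-0.01, 0, 0, 0, 0, 0], [-0.0067, 0, 0, 0, 0, 0], [0, 0, 0, 0, 0, 0]]

```text
time_s: 10.6
ee_pos: [542.1, 44.3, 19.0]
ee_rot: [180.0, -0.1, 82.5]
force: [0.6, 6.1, -1.4]
gripper_width: 50.0
gripper_force: 2.8
```

```bash
python3 -c "
from h import *
box();print(env.state()['force'])"
```

```text
bay pos [101.6 -77.9] size 157.9302215576172 119.73514556884766 yaw -0.1 (mod180) tool [-15.5 -83.7] 180.05273881705125
[ 1.4  5.6 -1.5]
```

Plain end at about x = 181, and 5 more mm to the end rail; pressing slowly until the force rises.

To row units: -2 mm is -0.0067, -1 mm is -0.0033.

Call:
drive_effector:
  plan:
    - [[-0.0067, 0, 0, 0, 0, 0], [-0.0067, 0, 0, 0, 0, 0], [-0.0033, 0, 0, 0, 0, 0], [0, 0, 0, 0, 0, 0]]

```text
time_s: 11.05
ee_pos: [542.4, 44.2, 19.5]
ee_rot: [179.9, -0.6, 82.4]
force: [1.4, 24.3, 1.1]
gripper_width: 50.1
gripper_force: 12.1
```

Call:
drive_effector:
  plan:
    - [[-0.0033, 0, 0, 0, 0, 0], [-0.0033, 0, 0, 0, 0, 0], [0, 0, 0, 0, 0, 0]]

```text
time_s: 11.35
ee_pos: [542.5, 44.2, 19.8]
ee_rot: [179.9, -0.7, 82.3]
force: [3.3, 33.5, 1.6]
gripper_width: 49.9
gripper_force: 16.0
```

Call:
drive_effector:
  plan:
    - [[-0.0033, 0, 0, 0, 0, 0], [-0.0033, 0, 0, 0, 0, 0], [0, 0, 0, 0, 0, 0]]

```text
time_s: 11.65
ee_pos: [542.6, 44.2, 20.0]
ee_rot: [179.8, -0.9, 82.3]
force: [2.5, 39.3, 2.4]
gripper_width: 49.8
gripper_force: 20.0
```

It's against the end rail: the force rose without further motion. Backing off, lifting clear and checking.

Call:
drive_effector:
  plan:
    - [[0.03, 0, 0, 0, 0, 0], [0.0667, 0, 0, 0, 0, 0], [0.1, 0, 0, 0, 0, 0], [0.0667, 0, -0.1, 0, 0, 0], [0.0667, 0, -0.1333, 0, 0, 0], [0.1, 0, -0.1333, 0, 0, 0], [0.1, 0, -0.1, 0, 0, 0], [0.1, 0, 0, 0, 0, 0]]

```text
time_s: 12.45
ee_pos: [567.4, 223.5, 164.3]
ee_rot: [179.5, -0.2, 82.6]
force: [1.0, -0.1, -0.9]
gripper_width: 49.9
gripper_force: 0.0
```

Call:
drive_effector:
  plan:
    - [[0.1, 0, 0, 0, 0, 0], [0.1, 0, 0, 0, 0, 0], [0, 0, 0, 0, 0, 0]]

```text
time_s: 12.75
ee_pos: [572.5, 284.3, 158.5]
ee_rot: [180.0, -0.0, 82.8]
force: [-0.5, -1.9, 0.3]
gripper_width: 50.2
gripper_force: 0.0
```

```bash
python3 -c "
from h import *
box();crop('top',150,120,200,150,4,'pics/t4.png');crop('scene',130,90,300,220,2.6,'pics/s4.png')"
```

```text
bay pos [ 91.7 -77.9] size 177.56336975097656 119.83445739746094 yaw -0.1 (mod180) tool [-255.4  -84.9] 180.28951215852894
```

View pics/t4.png

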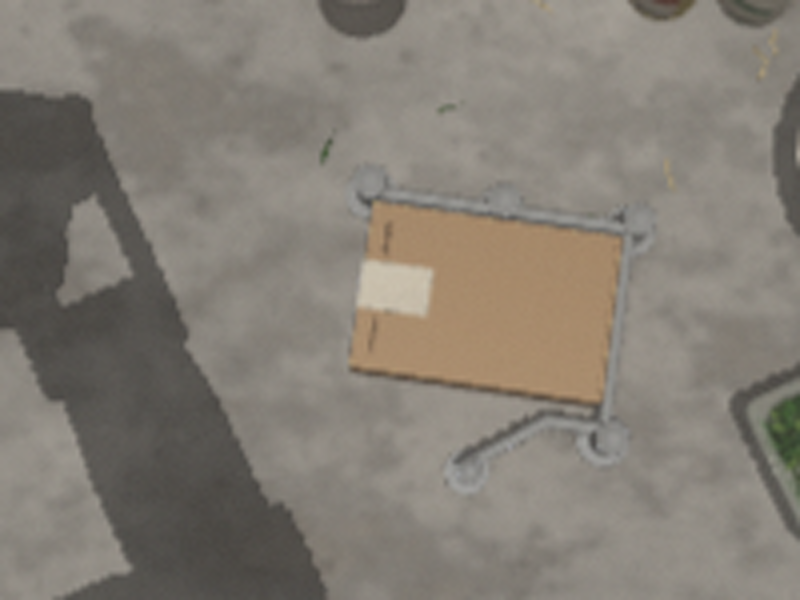

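View pics/s4.png

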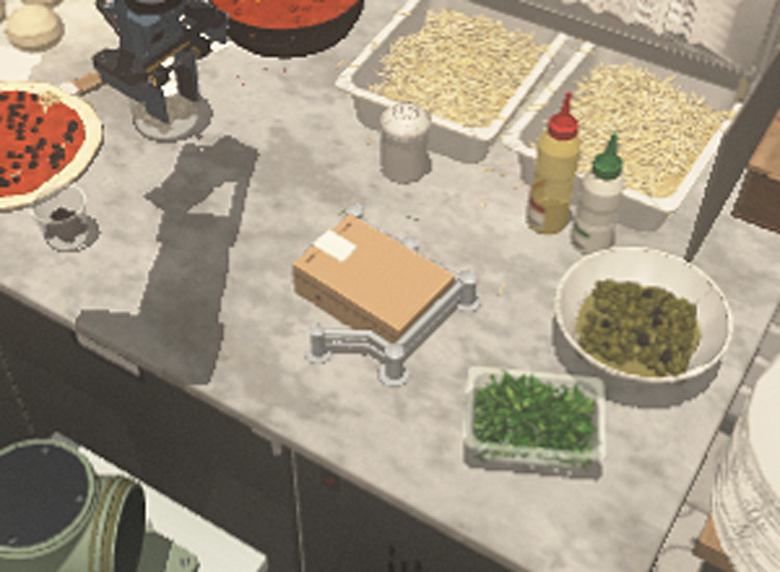

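The box lies straight and flat with its plain end on the end rail (615,320) and the seal (395,288) facing out. The other things are where they were, and the arm is clear.

```bash
python3 -c "
from workcell import env
print(env.job_done())"
```

```text
the job is handed in; nothing more can be done
None
```

The job is handed in: the post swung the calzone box a quarter turn, and it now lies flat and straight in the bay, plain end against the end rail and seal facing out; the arm is clear, and no other item looked moved in the final pictures (12.8 s used).

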